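Slide the fixture plate out over the upward-looking camera and hold it

ROBOT

A 7-joint arm with a two-finger parallel gripper is mounted at the origin on a cart in front of the work surface, level with it; the furniture and walls round the work are solid. World frame = base frame: x ahead of the robot, y to its left, z up, the work surface at z = 0. Lengths are in m, angles in rad, forces in N, time in s.
With the tool pointing down it reaches from about 0.4 to 0.85 m from the base axis. Payload 4.5 kg.
Tool frame: the origin (TCP) lies at the very end of the fingers, on their centre line; the grasp point (between the pads) lies 19 mm behind it; z points along the fingers, y is the direction in which the jaws open and shut (so a half turn about z gives the same grasp; the last joint's range is limited). The gripper opens to 85 mm and grips with 20 to 120 N. Pads are 22 mm wide; open, the fingers measure 114 mm over their backs; the gripper's body (76 mm by 85 mm) begins 54 mm behind the grasp point. The pads swing forward as they close: fully open they stand 13 mm farther back than shut.
Start: joints at [-1.237, 0.689, -0.195, 1.565, 0.157, 0.902, -0.215], TCP at [0.185, 0.597, 0.231] pointing down, gripper open.
Joint ranges: [-3.01, 3.01], [-0.46, 2.08], [-1.47, 1.51], [0.13, 2.56], [-1, 4.14], [0.04, 2.09], [-2.66, 2.66]. Speed limits (rad/s): [2.57, 2.57, 3.14, 3.14, 3.14, 3.14, 3.14].

INTERFACE

Orientations are given as a rotation vector (axis times angle).
In Python, from plant import * gives the robot as it stands.
- The arm moves only by the tool move_arm, never from a script. Its argument "plan" is text: rows parted by semicolons, each of 4 numbers parted by spaces: the shift along the tool's x, y, z in m, then the turn about the tool's z in rad. In form: tx ty tz yaw; .... A call has 1 to 8 rows; each row shifts and turns the commanded pose from where the row before left it, along the tool's axes as they then stand; what a row does not reach is not made up. A row lasts 1/12 s, in which the tool goes at most 41.7 mm and 7.16 degrees, less where a joint would pass 70% of its speed; a pose out of reach is approached as far as the arm can. A call is refused whole if a number of a shift passes 0.0417 or a number of a turn 0.125, either way. A call with a gripper value outside its range is refused whole. "hand" is the opening in per cent of the stroke, from 0 (shut) to 100 (fully open), set as the call begins (left out, the last holds). The fingers move at their own pace and stop on an object; the grip force is fixed at half the most. Time passes only in rows, so rows that do not move let the fingers close. It gives the time, the measured TCP pose, the force and the opening at its end, in the units of the state.
- get_state(): the state, without advancing time (a new reading comes with each control period).
- grab_frame(name): name is "scene" or "side" or "wrist"; returns (picture, depth): 420x560x3 uint8, blue, green, red; 420x560 float32, m along the optical axis (not along the pixel's ray), 0 where there is no reading.
- camera_info(name): a dict with "fx", "fy", "cx", "cy" (pixels), "rvec" (rotation vector, rad) and "tvec" (3), from world to camera coordinates, as OpenCV has them. Camera axes: x right, y down, z forward; pixel columns grow to the right and rows downward; lengths in m; the calibration is good to about 2 mm. A picture is of the moment at which its call begins: read the wrist's pose just before it. camera_info takes no time and is no camera call; for the wrist camera it gives the pose at the moment of the call.
- job_done(): hands the job in, once; it reports no verdict.
The state is a dict: "clock": time; "joints": joint angles; "dq": joint speeds; "joint_efforts": joint torques, N m; "tool_pos": TCP position; "ee_rot": TCP orientation; "ft_force": force on the tool from outside, world axes, zero at the start; "torque": the same for the moment, N m; "width": finger opening in m.
Only numpy, scipy, OpenCV 4.12 (cv2) and the standard library are available. Lean on these libraries where they do the work, as an engineer would, in place of code of your own. Each camera call takes 0.05 s, during which the arm holds its last target.

TASK

Take the blue fixture plate by the black lug at its tail and slide it straight out along the white riser, flat on the riser and not lifted, until its front edge is flush with the red index mark beside the upward-looking camera, with the iron coupon still sitting in its brass seat. So far out the plate would tip over the riser's edge, so keep it level all the way and finish while still holding it, steady: do not let go. Do not disturb the glass dish, the green specimen or the slide box.

Things in the scene. Friction and masses are not known exactly. Their poses are not given: they have to be found in the camera images.
- riser: Fixed white bench riser (deck on two grey side walls), 110 (x) x 250 (y) x 60 mm high. Origin: centre of its underside, on the worktop. The plate lies on its flat top and slides out along the riser's own +y, over its front edge at y = +125 mm. There are no guide rails. Place and yaw vary.
- plate: Loose blue metal fixture plate, 90 (x) x 260 (y) x 8 mm thick, about 0.5 kg (varies by 15 %), lying on the riser. Origin: centre of its underside; +y points to its front (outward) edge at y = +130 mm, x across. With the coupon aboard it balances about 118 mm behind its front edge, and unheld it tips once it overhangs the riser by more than that.
- plate_lug (a point): Centre of the top of the black square grip lug on the plate's tail, the place to take hold: the lug is 22 x 22 mm, rises 40 mm above the plate's upper face and stands at y = -105 mm in the plate's frame (235 mm behind the front edge). Axes as the plate.
- plate_front (a point): Middle of the upper side of the plate's front (outward) edge. Axes as the plate.
- plate_window (a point): Centre, at the plate's upper face, of the window under the coupon (14 x 18 mm through hole, 35 mm behind the front edge), inside the brass seat: a rim 5 mm high and 27 x 35 mm inside. Axes as the plate.
- coupon: Loose grey cast-iron coupon, 22 x 30 x 24 mm, 0.11 kg, standing in the brass seat on the plate's front end. Origin: centre of its underside.
- viewer: Fixed upward-looking camera on a grey base (115 x 72 x 14 mm) beyond the riser's front edge; black lens barrel 34 mm across, 45 mm high. Origin: on the lens axis, on the worktop; axes as the riser's. At x = +70, y = +35 mm a 102 mm high post carries the red mark, 9 mm clear of the side of a centred plate. Its distance varies: flush means 140 to 165 mm of overhang.
- mark (a point): The red index mark: inner end of a red upright blade 3 mm thick on the viewer's post, at the height of the plate's upper face. The mark is its middle plane, square to the sliding direction: the plate's front edge is flush when it lies at the mark's own y. Axes parallel to the riser's.
- petri_dish: Shallow glass dish, 88 mm across, 15 mm high, on the worktop beside the riser. Origin: centre of its underside. To be left alone.
- specimen: Green resin mounted specimen, 30 mm across, 18 mm high, on the worktop. Origin: centre of its underside. To be left alone.
- slide_box: Closed box of slides, grey-green lid, 30 x 82 x 36 mm, on the worktop behind the riser's tail. Origin: centre of its underside. To be left alone.
Mind the look-alikes: they are no part of the job. Leave any orange or purple look-alike of the coupon alone. Leave any turquoise look-alike of the viewer alone.

How it is judged:
By the outcome, as a careful person would: the job done as asked, in the order asked, and still so for the second after the job is handed in, while the arm keeps its last pose, push and grip.
It also fails if it takes over 32 s, if anything falls off the work surface, if the arm or the gripper's body presses on something with over 40 N, if the wrist force passes 120 N, or if a joint passes its speed limit or range.

## Working session

There is one attempt and no reset: what is moved stays moved. The work goes in short steps, Python scripts to look and compute and a tool call to move; the robot and the scene stay as the last step left them, time stands still between calls to the robot, and variables do not carry over. Pictures are saved under pics/ and viewed, and the job is handed in when it is done.

Besides the shell and the picture viewer there is one more tool, called after ">>>" in YAML: its name, and indented under it one key for each argument. move_arm: Moves the arm, as the interface text tells. Its arguments: {"type":"object","properties":{"plan":{"type":"string"},"hand":{"type":"number"}},"required":["plan"]}

```bash
mkdir -p pics; ls
python3 - <<'E'
from plant import *
import cv2
for n in ["scene","side","wrist"]:
    ci=camera_info(n); p,d=grab_frame(n); cv2.imwrite(f"pics/{n}0.png",p)
    import numpy as np; np.savez(f"{n}0.npz",p=p,d=d,**{k:np.array(v) for k,v in ci.items()})
    print(n,ci)
print(get_state())
E
```

```text
pics
scene {'fx': 396.5091673314204, 'fy': 396.5091673314204, 'cx': 282.9840166139594, 'cy': 211.73087334275772, 'rvec': array([ 2.37862004, -0.66303387,  0.23201258]), 'tvec': array([-0.44743011,  0.39738506,  0.74711385])}
side {'fx': 437.8682611394483, 'fy': 437.8682611394483, 'cx': 278.70740040048355, 'cy': 205.99460851936823, 'rvec': array([ 0.67700536,  2.61159616, -1.11447209]), 'tvec': array([ 0.43722233, -0.20562188,  1.75720404])}
wrist {'fx': 313.4859549850322, 'fy': 313.4859549850322, 'cx': 276.4924356133468, 'cy': 212.83107157057958, 'rvec': array([-2.30649575, -1.70007412, -0.28011333]), 'tvec': array([-0.62481024, -0.04180751,  0.37926205])}
{'clock': 0.15, 'joints': array([-1.2371981 ,  0.68979295, -0.19453441,  1.56606643,  0.15733758,
        0.90249427, -0.21515092]), 'dq': array([-5.87301410e-04, -1.98871811e-03, -2.87104389e-03, -4.51904346e-03,
        4.24069230e-04,  4.18266041e-04,  5.91514134e-05]), 'joint_efforts': array([-1.88118152e-03, -5.39932573e+01, -1.26851901e+00, -1.58717930e+01,
        9.24694963e-03,  6.48794710e-03,  5.53216225e-06]), 'tool_pos': array([0.1844798 , 0.59666043, 0.23067776]), 'ee_rot': array([-4.69088417e-01, -3.10629089e+00,  2.14400241e-03]), 'ft_force': array([-0.04262823, -0.15899879, -0.1716805 ]), 'torque': array([ 0.01301978, -0.04481645, -0.04123961]), 'width': 0.08548375599298727}
```

View pics/scene0.png

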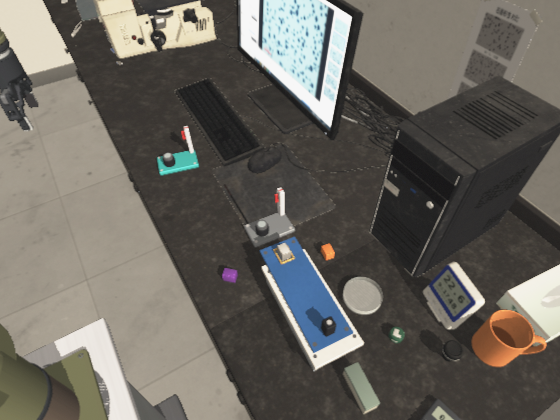

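View pics/side0.png

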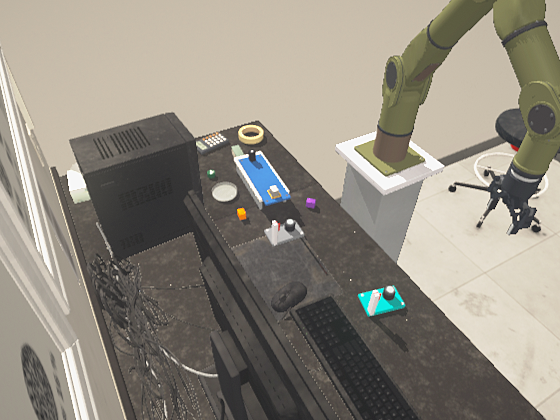

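View pics/wrist0.png

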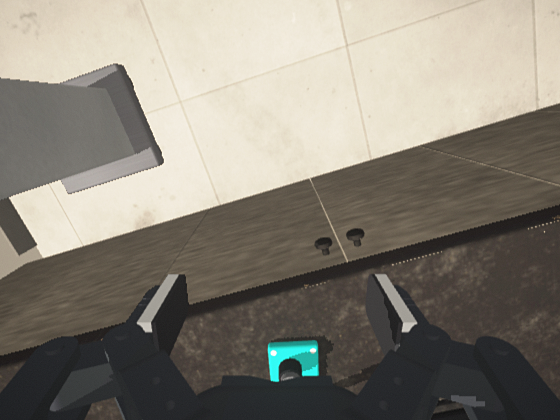

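```bash
cat > h.py <<'E'
import numpy as np, cv2
def cam(n):
    z=np.load(n+".npz"); R=cv2.Rodrigues(z['rvec'])[0]; return z['p'],z['d'],z,R,z['tvec'].ravel()
def world(n):
    p,d,z,R,t=cam(n); v,u=np.mgrid[:d.shape[0],:d.shape[1]]
    P=np.stack([(u-z['cx'])/z['fx']*d,(v-z['cy'])/z['fy']*d,d],-1)
    return p,d,(P-t)@R
def ray(n,uv,h):
    p,d,z,R,t=cam(n); uv=np.atleast_2d(uv).astype(float)
    r=np.c_[(uv[:,0]-z['cx'])/z['fx'],(uv[:,1]-z['cy'])/z['fy'],np.ones(len(uv))]@R
    c=-R.T@t; return c+r*((h-c[2])/r[:,2])[:,None]
E
python3 - <<'E'
from h import *
for n in ["scene0","side0"]:
    p,d,W=world(n); hsv=cv2.cvtColor(p,cv2.COLOR_BGR2HSV); H,S,V=[hsv[...,i].astype(int) for i in range(3)]
    ok=(d>0)
    print(n)
    roi=ok&(np.abs(W[...,0]-0.6)<0.45)&(np.abs(W[...,1])<0.7)
    def rep(name,m,h):
        m=m.astype(np.uint8); k,l,s,c=cv2.connectedComponentsWithStats(m)
        for i in range(1,k):
            if s[i,4]<15: continue
            mm=l==i; ww=W[mm]; 
            cn=cv2.findContours(mm.astype(np.uint8),cv2.RETR_EXTERNAL,cv2.CHAIN_APPROX_NONE)[0][0][:,0]
            out=f"{name} px{c[i].round()} A{s[i,4]} med{np.median(ww,0).round(4)} z{np.percentile(ww[:,2],[5,95]).round(3)}"
            if h is not None:
                r=ray(n,cn,h)[:,:2].astype(np.float32); b=cv2.minAreaRect(r)
                out+=f" rect c{np.round(b[0],4)} s{np.round(b[1],4)} a{b[2]:.2f} box{cv2.boxPoints(b).round(4).tolist()}"
            print(out)
    rep("blue",roi&(H>95)&(H<125)&(S>120)&(V>60),0.068)
    rep("red",roi&((H<6)|(H>174))&(S>140)&(V>80),None)
    rep("white",roi&(S<50)&(V>170)&(W[...,2]>0.045)&(W[...,2]<0.075),0.06)
    rep("blk",roi&(V<70)&(W[...,2]>0.09)&(W[...,2]<0.118)&(W[...,0]<.8),0.108)
    rep("green",roi&(H>45)&(H<95)&(S>60)&(V>50)&(W[...,2]<.08),None)
E
```

```text
scene0
blue px[306. 296.] A3904 med[ 0.5401 -0.0617  0.0679] z[0.066 0.07 ] rect c[ 0.5461 -0.0425] s[0.2606 0.0903] a84.90 box[[0.4896000027656555, -0.16830000281333923], [0.5795000195503235, -0.17630000412464142], [0.6026999950408936, 0.08330000191926956], [0.5127999782562256, 0.09130000323057175]]
blue px[451. 296.] A312 med[ 0.7973 -0.2255  0.0729] z[0.043 0.114] rect c[ 0.8089 -0.2118] s[0.113  0.0682] a79.35 box[[0.7649999856948853, -0.26100000739097595], [0.8320000171661377, -0.2736000120639801], [0.8529000282287598, -0.16249999403953552], [0.7858999967575073, -0.14990000426769257]]
red px[183. 135.] A27 med[0.5155 0.5533 0.076 ] z[0.021 0.09 ]
red px[276. 198.] A27 med[0.6233 0.2014 0.0776] z[0.062 0.092]
white px[188. 140.] A32 med[0.5249 0.5423 0.0608] z[0.047 0.073] rect c[0.525  0.5431] s[0.0365 0.0111] a79.11 box[[0.5160999894142151, 0.5263000130653381], [0.5270000100135803, 0.5242000222206116], [0.5339000225067139, 0.5600000023841858], [0.5230000019073486, 0.5620999932289124]]
white px[281. 204.] A32 med[0.6342 0.1919 0.0589] z[0.046 0.073] rect c[0.6333 0.191 ] s[0.030
[... 4422 characters left out ...]
373. 304.] A51 med[0.5324 0.5586 0.0611] z[0.047 0.073] rect c[0.532  0.5552] s[0.0292 0.0198] a33.77 box[[0.5144000053405762, 0.5552999973297119], [0.5253000259399414, 0.5388000011444092], [0.5496000051498413, 0.5551000237464905], [0.5386999845504761, 0.5715000033378601]]
blk px[252. 154.] A28 med[ 0.539  -0.1362  0.0996] z[0.092 0.111] rect c[ 0.5455 -0.1304] s[0.0356 0.0214] a62.72 box[[0.5278000235557556, -0.1412999927997589], [0.5468000173568726, -0.15109999477863312], [0.5630999803543091, -0.11949999630451202], [0.5440999865531921, -0.10970000177621841]]
green px[210. 174.] A41 med[ 0.6797 -0.2016  0.0161] z[0.002 0.022]
green px[382. 302.] A653 med[0.4796 0.5501 0.0153] z[0.003 0.02 ]
```

Run:
```python
from h import *
from scipy.spatial.transform import Rotation as Ro
p,d,z,R,t=cam("wrist0")
T=Ro.from_rotvec([-4.69088417e-01, -3.10629089e+00,  2.14400241e-03]).as_matrix()
print("tool axes",T.T.round(3)); c=-R.T@t
print("cam in tool",(T.T@(c-[.1845,.5967,.2307])).round(4),"cam axes in tool",(R@T).round(3))
for n in("scene0","side0"):
    p,d,W=world(n); hsv=cv2.cvtColor(p,cv2.COLOR_BGR2HSV); H,S,V=[hsv[...,i].astype(int) for i in range(3)]
    m=((H<8)|(H>172))&(S>90)&(V>60)&(np.abs(W[...,0]-.63)<.04)&(np.abs(W[...,1]-.2)<.06)&(d>0)
    v,u=np.nonzero(m)
    for a in zip(u,v): print(a,W[a[1],a[0]].round(4),p[a[1],a[0]],end=";")
    print()
```

```text
tool axes [[-0.955  0.295 -0.   ]
 [ 0.295  0.955 -0.001]
 [-0.    -0.001 -1.   ]]
cam in tool [ 8.170e-02  1.000e-04 -1.419e-01] cam axes in tool [[-0.001  1.    -0.001]
 [-0.947 -0.001 -0.321]
 [-0.321  0.001  0.947]]
(np.int64(281), np.int64(189)) [0.6372 0.1992 0.1046] [120 126 220];(np.int64(282), np.int64(189)) [0.6408 0.2004 0.1014] [ 86  91 177];(np.int64(279), np.int64(190)) [0.6315 0.1994 0.1039] [140 147 228];(np.int64(280), np.int64(190)) [0.6351 0.2006 0.1008] [141 148 230];(np.int64(276), np.int64(193)) [0.6237 0.201  0.0958] [ 73  78 122];(np.int64(277), np.int64(193)) [0.6278 0.2031 0.0915] [ 75  80 143];(np.int64(274), np.int64(194)) [0.6186 0.2022 0.0939] [ 61  65 135];(np.int64(275), np.int64(194)) [0.621  0.2014 0.0933] [ 73  78 209];(np.int64(276), np.int64(194)) [0.623  0.1999 0.0936] [ 96 103 237];(np.int64(277), np.int64(194)) [0.6268 0.2015 0.0899] [ 81  88 215];(np.int64(274), np.int64(195)) [0.6193 0.2037 0.0884] [ 58  62 115];(np.int64(275), np.int64(195)) [0.6211 0.2017 0.0892] [ 62  66 204];(np.int64(276), np.int64(195)) [0.6239 0.2016 0.0878] [ 76  81 2
[... 2294 characters left out ...]
0864] [104 108 200];(np.int64(279), np.int64(225)) [0.6202 0.204  0.085 ] [ 47  51 190];(np.int64(278), np.int64(226)) [0.6244 0.2052 0.0838] [ 89  93 198];(np.int64(279), np.int64(226)) [0.6211 0.2055 0.0824] [ 37  38 186];(np.int64(278), np.int64(227)) [0.6244 0.2054 0.0796] [ 87  91 199];(np.int64(279), np.int64(227)) [0.6196 0.2033 0.0753] [ 73  75 191];(np.int64(278), np.int64(228)) [0.6225 0.2023 0.0713] [ 82  86 197];(np.int64(279), np.int64(228)) [0.6205 0.2049 0.0727] [ 97  99 198];(np.int64(278), np.int64(229)) [0.6237 0.2045 0.0695] [ 77  80 197];(np.int64(279), np.int64(229)) [0.6185 0.2019 0.0645] [ 91  94 198];(np.int64(278), np.int64(230)) [0.5998 0.1648 0.0161] [ 97 100 175];
```

```bash
cat >> h.py <<'E'
from scipy.spatial.transform import Rotation as Ro
def plan(s,goal,yawtot,n):
    "rows in tool axes, straight world line; yaw applied after/along with shift (shift uses axes at row start)"
    T=Ro.from_rotvec(s['ee_rot']); dlt=(np.array(goal)-s['tool_pos'])/n
    for i in range(n):
        v=T.inv().apply(dlt); print(*(f"{a:.4f}" for a in v),f"{yawtot/n:.4f}",end=";\n")
        T=T*Ro.from_rotvec([0,0,yawtot/n])
E
python3 - <<'E'
from plant import *
from h import *
s=get_state(); plan(s,[.575,.165,.235],1.357,16)
E
```

```text
-0.0313 -0.0186 -0.0002 0.0848;
-0.0327 -0.0159 -0.0002 0.0848;
-0.0340 -0.0130 -0.0002 0.0848;
-0.0350 -0.0101 -0.0002 0.0848;
-0.0357 -0.0071 -0.0002 0.0848;
-0.0362 -0.0041 -0.0002 0.0848;
-0.0364 -0.0010 -0.0002 0.0848;
-0.0363 0.0021 -0.0002 0.0848;
-0.0360 0.0052 -0.0002 0.0848;
-0.0354 0.0082 -0.0002 0.0848;
-0.0346 0.0112 -0.0002 0.0848;
-0.0335 0.0141 -0.0002 0.0848;
-0.0322 0.0169 -0.0002 0.0848;
-0.0307 0.0195 -0.0002 0.0848;
-0.0289 0.0221 -0.0002 0.0848;
-0.0270 0.0244 -0.0002 0.0848;
```

>>> move_arm:
  plan: "-0.031 -0.019 0 0.085; -0.033 -0.016 0 0.085; -0.034 -0.013 0 0.085; -0.035 -0.010 0 0.085; -0.036 -0.007 0 0.085; -0.036 -0.004 0 0.085; -0.036 -0.001 0 0.085; -0.036 0.002 0 0.085"
  hand: 100

```text
clock: 0.82
tool_pos: [0.3801, 0.3796, 0.2312]
ee_rot: [-1.484, -2.769, 0.0]
ft_force: [-0.2, 0.9, 0.4]
width: 0.0851
```

>>> move_arm:
  plan: "-0.036 0.005 0 0.085; -0.035 0.008 0 0.085; -0.035 0.011 0 0.085; -0.034 0.014 0 0.085; -0.032 0.017 0 0.085; -0.031 0.020 0 0.085; -0.029 0.022 0 0.085; -0.027 0.024 0 0.085"

```text
clock: 1.48
tool_pos: [0.5745, 0.1626, 0.2311]
ee_rot: [-2.322, -2.115, 0.0]
ft_force: [1.0, 0.4, -0.1]
width: 0.0852
```

>>> move_arm:
  plan: "0 0 0 0; 0 0 0 0; 0 0 0 0"

```text
clock: 1.73
tool_pos: [0.5729, 0.1648, 0.2308]
ee_rot: [-2.316, -2.12, 0.001]
ft_force: [-0.4, 0.9, -0.3]
width: 0.0855
```

Run:
```python
from plant import *
from h import *
s=get_state(); ci=camera_info("wrist"); p,d=grab_frame("wrist"); cv2.imwrite("pics/w1.png",p)
np.savez("w1.npz",p=p,d=d,**ci)
print(s['clock'],s['tool_pos'],s['joints'].round(3),Ro.from_rotvec(s['ee_rot']).as_matrix().T.round(4),s['dq'].round(3))
```

```text
1.7333 [0.57292557 0.16475184 0.23084079] [-0.434  0.652  0.135  1.666 -0.113  0.832 -0.339] [[ 8.800e-02  9.961e-01  6.000e-04]
 [ 9.961e-01 -8.800e-02 -1.500e-03]
 [-1.500e-03  7.000e-04 -1.000e+00]] [-0.025 -0.007 -0.022  0.008  0.002 -0.002 -0.001]
```

View pics/w1.png

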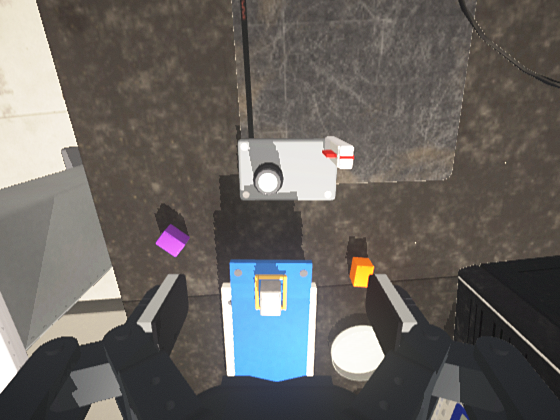

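Run:
```python
from h import *
n="w1"; p,d,W=world(n)
cv2.imwrite("pics/w1z.png",cv2.resize(p[125:185,300:375],None,fx=10,fy=10,interpolation=cv2.INTER_NEAREST))
hsv=cv2.cvtColor(p,cv2.COLOR_BGR2HSV); H,S,V=[hsv[...,i].astype(int) for i in range(3)]
m=(H>95)&(H<125)&(S>120)&(V>60)&(d>0); 
# front edge: per column subpixel row using blue-ness gradient
pts=[]
B=p[...,0].astype(float)-p[...,2]
for c in range(236,308):
    col=B[245:285,c]; hi=np.median(B[266:272,c]); lo=np.median(B[248:254,c]); th=(hi+lo)/2
    k=np.argmax(col>th); pts.append((c,245+k-1+(th-col[k-1])/(col[k]-col[k-1])))
pts=np.array(pts); Q=ray(n,pts,.068); f=np.polyfit(Q[:,0],Q[:,1],1); print("front edge",f,np.std(Q[:,1]-np.polyval(f,Q[:,0])),Q[0],Q[-1], W[266,270])
# sides of plate / riser at several rows
for r in (300,320,340):
  row=m[r]; cs=np.nonzero(row)[0]; print(r,cs.min(),cs.max(),ray(n,[[cs.min()-.5,r],[cs.max()+.5,r]],.068).round(4).tolist())
for r,c in [(a,b) for a in range(146,166) for b in range(318,358)]:
    if ((H[r,c]<8)or(H[r,c]>172))and S[r,c]>110: print((c,r),W[r,c].round(4).tolist(),p[r,c].tolist())
```

```text
front edge [-0.09771563  0.14694164] 0.00017730814728177276 [0.52359393 0.09602767 0.068     ] [0.59993515 0.08835665 0.068     ] [0.55935668 0.08426306 0.06746534]
300 231 308 [[0.5107, 0.0456, 0.068], [0.5987, 0.0378, 0.068]]
320 233 307 [[0.5094, 0.0186, 0.068], [0.596, 0.011, 0.068]]
340 234 307 [[0.5068, -0.0097, 0.068], [0.5944, -0.0173, 0.068]]
(323, 150) [0.6221, 0.2042, 0.0677] [116, 121, 215]
(324, 150) [0.6228, 0.2044, 0.0696] [86, 91, 198]
(325, 150) [0.6238, 0.2043, 0.0693] [91, 95, 201]
(326, 150) [0.6248, 0.2042, 0.0691] [74, 78, 203]
(327, 150) [0.6255, 0.2043, 0.0703] [74, 77, 203]
(328, 150) [0.6267, 0.2039, 0.0686] [74, 80, 204]
(329, 150) [0.6276, 0.2039, 0.0689] [72, 77, 202]
(330, 150) [0.6286, 0.2038, 0.0691] [71, 78, 202]
(331, 150) [0.6295, 0.2038, 0.0693] [94, 102, 203]
(322, 151) [0.6214, 0.2031, 0.0654] [69, 75, 181]
(323, 151) [0.6213, 0.2041, 0.0733] [34, 38, 187]
(324, 151) [0.6218, 0.2045, 0.0768] [44, 47, 203]
(325, 151) [0.6228, 0.2043, 0.0758] [46, 50, 206]
(326, 151) [0.6236, 0.2044, 0.0768] [43, 47, 204]
(327, 151) [0.6247, 0.2041, 0.0759] [43, 48
[... 5133 characters left out ...]
6329, 0.2007, 0.101] [123, 134, 255]
(342, 158) [0.6334, 0.2009, 0.1027] [134, 143, 255]
(343, 158) [0.6343, 0.2008, 0.1025] [134, 145, 255]
(344, 158) [0.6352, 0.2006, 0.1019] [136, 144, 255]
(345, 158) [0.6361, 0.2006, 0.102] [134, 143, 255]
(346, 158) [0.6371, 0.2004, 0.1012] [134, 145, 255]
(347, 158) [0.6377, 0.2005, 0.1027] [135, 145, 255]
(348, 158) [0.6389, 0.2001, 0.1009] [131, 140, 255]
(349, 158) [0.6394, 0.2003, 0.1024] [134, 142, 255]
(350, 158) [0.6404, 0.2001, 0.1017] [131, 140, 255]
(351, 158) [0.6414, 0.2, 0.1011] [129, 138, 255]
(352, 158) [0.6422, 0.2, 0.1017] [97, 107, 255]
(353, 158) [0.643, 0.1999, 0.1019] [65, 73, 255]
(353, 159) [0.666, 0.1811, 0.0004] [109, 118, 249]
```

View pics/w1z.png

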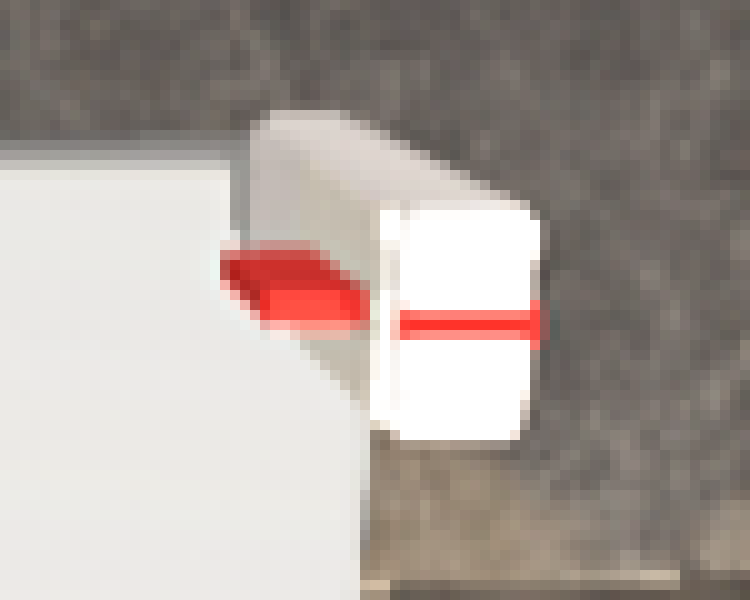

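Run:
```python
from h import *
n="w1"; p,d,W=world(n)
for r in range(257,272): print(r,p[r,250],W[r,250].round(4),p[r,295],W[r,295].round(4))
cv2.imwrite("pics/w1y.png",cv2.resize(p[250:350,215:325],None,fx=6,fy=6,interpolation=cv2.INTER_NEAREST))
p,d,W=world("scene0")
cv2.imwrite("pics/s0z.png",cv2.resize(p[225:370,250:370],None,fx=4,fy=4,interpolation=cv2.INTER_CUBIC))
```

```text
257 [61 59 65] [ 0.5293  0.0633 -0.0012] [65 63 68] [ 0.5886  0.0583 -0.0006]
258 [62 60 66] [ 0.5292  0.0619 -0.0009] [65 64 70] [ 0.5885  0.0563 -0.0017]
259 [113  79  63] [0.5375 0.0908 0.0599] [79 68 65] [ 0.5884  0.0553 -0.0009]
260 [148  95  61] [0.5377 0.0908 0.0623] [142  96  67] [0.5871 0.0861 0.0617]
261 [153  97  61] [0.538  0.0909 0.0648] [154  99  63] [0.587  0.0862 0.0642]
262 [190 117  70] [0.5381 0.0909 0.0672] [168 104  65] [0.5869 0.0859 0.0658]
263 [252 177  94] [0.5381 0.09   0.0679] [254 180  95] [0.5868 0.0857 0.0678]
264 [254 198 102] [0.5379 0.0884 0.0671] [255 203 106] [0.5867 0.0835 0.066 ]
265 [252 196 104] [0.5377 0.0872 0.0671] [253 202 105] [0.5866 0.0823 0.0661]
266 [251 191 101] [0.5375 0.0858 0.0668] [252 203 107] [0.5865 0.0818 0.0673]
267 [251 195 103] [0.5375 0.0849 0.0672] [252 200 104] [0.5864 0.0805 0.0671]
268 [251 193 103] [0.5373 0.0836 0.0671] [252 200 106] [0.5863 0.0794 0.0673]
269 [250 190 105] [0.5371 0.0822 0.0668] [252 201 107] [0.5863 0.078  0.0671]
270 [250 190 106] [0.5371 0.0813 0.0674] [253 200 108] [0.5862 0.0773 0.0681]
271 [251 193 104] [0.5368 0.0797 0.0668] [252 198 105] [0.5861 0.0751 0.0663]
```

View pics/w1y.png

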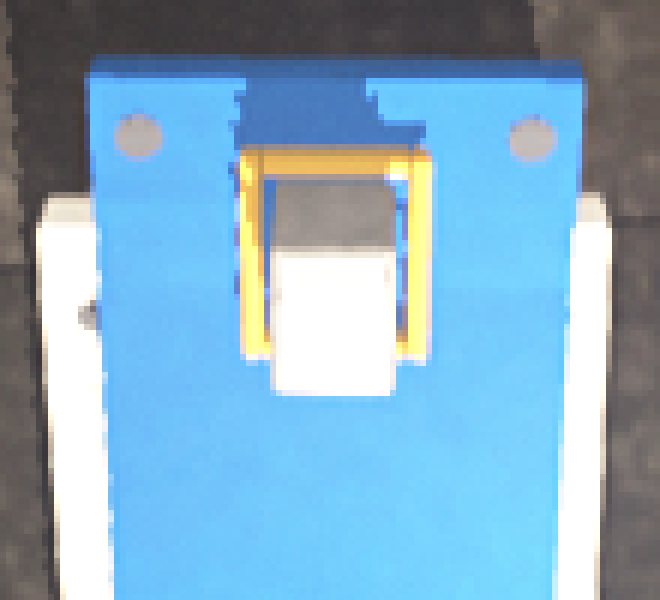

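View pics/s0z.png

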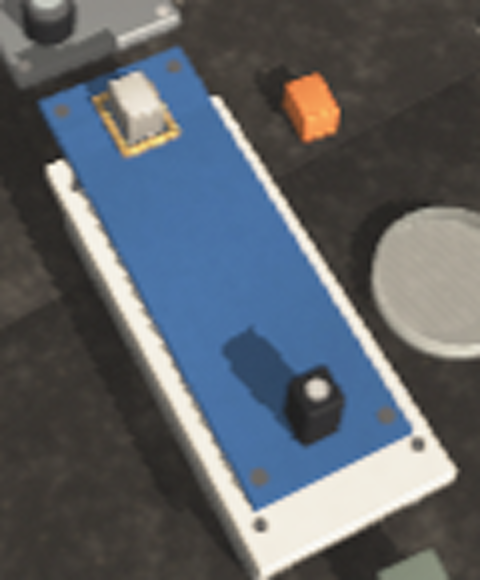

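```bash
cat >> h.py <<'E'
def edges(n,P,Q,h,chan,k=40,half=6):
    """subpixel step edge along predicted world segment P-Q at height h; returns world pts"""
    p,d,z,R,t=cam(n); ch=chan(p.astype(np.float32)); out=[]
    P=np.array([*P,h]);Q=np.array([*Q,h])
    K=lambda X:(lambda c:np.array([z['fx']*c[0]/c[2]+z['cx'],z['fy']*c[1]/c[2]+z['cy']]))(R@X+t)
    a,b=K(P),K(Q); nrm=np.array([-(b-a)[1],(b-a)[0]]); nrm/=np.linalg.norm(nrm)
    s=np.arange(-half,half+.01,.25)
    for f in np.linspace(.08,.92,k):
        c=a+f*(b-a); L=c+s[:,None]*nrm
        v=cv2.remap(ch,L[:,0].astype(np.float32)[None],L[:,1].astype(np.float32)[None],cv2.INTER_LINEAR)[0]
        g=np.abs(np.gradient(cv2.GaussianBlur(v[None],(0,0),2)[0])); i=np.argmax(g)
        if 1<i<len(s)-2 and g[i]>4: out.append(L[i])
    out=np.array(out); return out,ray(n,out,h)
def yaw(W):
    # line x = a*y+b robust -> angle, x at y=0
    x,y=W[:,0],W[:,1]; m=np.ones(len(x),bool)
    for _ in range(4):
        f=np.polyfit(y[m],x[m],1); r=x-np.polyval(f,y); m=np.abs(r)<max(.0008,2*np.std(r[m]))
    return 90-np.degrees(np.arctan(f[0])),f,m.sum(),np.std(r[m])
E
python3 - <<'E'
from h import *
g=lambda p:p.mean(-1); b=lambda p:p[...,2]  # red channel separates blue/white
for nm,P,Q,h,c in [("riserL",(.4765,-.1945),(.4972,.0551),.06,b),("riserR",(.5857,-.2036),(.6064,.0461),.06,b),
  ("plateL",(.4896,-.1683),(.5128,.0913),.068,b),("plateR",(.5795,-.1763),(.6027,.0833),.068,b)]:
    px,W=edges("scene0",P,Q,h,c,half=3); print(nm,len(W),yaw(W))
for nm,P,Q,h,c in [("riserL",(.490,-.03),(.497,.05),.06,b),("riserR",(.600,-.03),(.6064,.0461),.06,b),
  ("plateL",(.506,-.02),(.514,.09),.068,b),("plateR",(.594,-.02),(.603,.084),.068,b)]:
    px,W=edges("w1",P,Q,h,c,half=4); print("w",nm,len(W),yaw(W))
E
```

```text
riserL 40 (np.float64(85.33305638725767), array([0.08163415, 0.49247358]), np.int64(40), np.float64(0.00026902918110599495))
riserR 40 (np.float64(85.16349161276779), array([0.08461407, 0.60413204]), np.int64(37), np.float64(0.00027889776445581274))
plateL 37 (np.float64(84.61686886934811), array([0.09423079, 0.50293249]), np.int64(35), np.float64(0.00042272780047411914))
plateR 37 (np.float64(84.69999018807603), array([0.09276737, 0.59496845]), np.int64(36), np.float64(0.00026246774032073305))
w riserL 40 (np.float64(85.15126574701884), array([0.08482898, 0.49446417]), np.int64(40), np.float64(0.00019446050595652448))
w riserR 40 (np.float64(85.05542724539647), array([0.08651395, 0.6054164 ]), np.int64(40), np.float64(0.00020238668923749716))
w plateL 39 (np.float64(84.8932914112059), array([0.08936564, 0.50721585]), np.int64(36), np.float64(0.00032706824818940335))
w plateR 36 (np.float64(84.17944680783808), array([0.10193873, 0.59580731]), np.int64(32), np.float64(0.00022665998216034672))
```

>>> move_arm:
  plan: "-0.038 -0.001 0.003 -0.004; -0.039 -0.001 0.004 0; -0.039 -0.001 0.004 0; -0.039 -0.001 0.004 0; -0.039 -0.001 0.004 0; -0.039 -0.001 0.004 0; -0.039 -0.002 0.004 0; -0.039 -0.001 0.003 0"

```text
clock: 2.45
tool_pos: [0.5375, -0.1444, 0.2011]
ee_rot: [-2.308, -2.129, -0.001]
ft_force: [0.1, 0.4, -0.6]
width: 0.0853
```

>>> move_arm:
  plan: "0 0 0 0; 0 0 0 0; 0 0 0 0"

```text
clock: 2.7
tool_pos: [0.5383, -0.1429, 0.2012]
ee_rot: [-2.31, -2.127, -0.002]
ft_force: [0.4, 0.3, -0.3]
width: 0.0852
```

Run:
```python
from plant import *
from h import *
s=get_state(); ci=camera_info("wrist"); p,d=grab_frame("wrist"); cv2.imwrite("pics/w2.png",p)
np.savez("w2.npz",p=p,d=d,**ci)
T=Ro.from_rotvec(s['ee_rot']).as_matrix().T
print(s['clock'],s['tool_pos'],s['joints'].round(3),T.round(4),np.degrees(np.arctan2(T[0,1],T[0,0])))
```

```text
2.7 [ 0.53826004 -0.14292072  0.20124525] [ 0.134  0.639  0.074  1.814 -0.071  0.691  0.165] [[ 8.250e-02  9.966e-01  1.800e-03]
 [ 9.966e-01 -8.250e-02 -2.000e-04]
 [-0.000e+00  1.800e-03 -1.000e+00]] 85.26794583873331
```

View pics/w2.png

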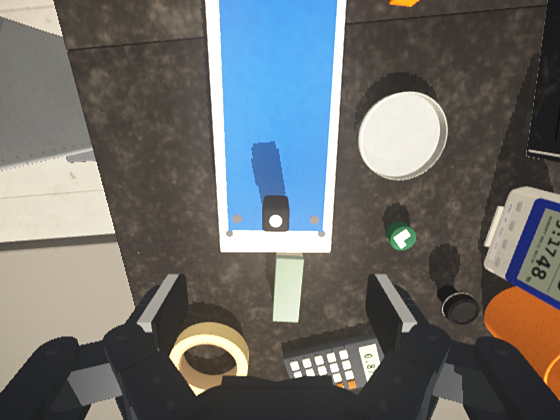

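Run:
```python
from h import *
n="w2"; p,d,W=world(n)
m=(np.abs(W[...,2]-.108)<.0035)&(np.abs(W[...,0]-.537)<.03)&(np.abs(W[...,1]+.146)<.03)&(d>0)
v,u=np.nonzero(m); print(len(u),u.min(),u.max(),v.min(),v.max())
c=cv2.findContours(m.astype(np.uint8),0,1)[0]; c=max(c,key=len)[:,0]
r=cv2.minAreaRect(ray(n,c,.108)[:,:2].astype(np.float32)); print(r, W[m].mean(0))
m2=(p.min(-1)>150)&m; print("dot",W[m2].mean(0))
b=lambda p:p[...,2]
for nm,P,Q,h in [("riserL",(.478,-.18),(.491,-.0),.06),("riserR",(.588,-.18),(.604,-.0),.06),
  ("plateL",(.491,-.15),(.507,.0),.068),("plateR",(.581,-.15),(.596,.0),.068)]:
    px,X=edges(n,P,Q,h,b,half=5); print("w",nm,len(X),yaw(X))
```

```text
664 262 289 206 231
((0.5382214188575745, -0.14428894221782684), (0.021148420870304108, 0.02155778743326664), 85.23037719726562) [ 0.53801482 -0.1447509   0.10696579]
dot [ 0.53760308 -0.14673039  0.10763773]
w riserL 40 (np.float64(85.19807145865241), array([0.08400624, 0.49474728]), np.int64(40), np.float64(0.00012117204226890559))
w riserR 40 (np.float64(85.1758426078844), array([0.08439696, 0.60527793]), np.int64(40), np.float64(0.0001356388693951743))
w plateL 40 (np.float64(84.57391318589981), array([0.09498722, 0.50704114]), np.int64(40), np.float64(0.00016369733193363293))
w plateR 40 (np.float64(84.41973088291853), array([0.09770319, 0.59663842]), np.int64(40), np.float64(9.909859298197954e-05))
```

>>> move_arm:
  plan: "-0.002 0 0.02 0; 0 0 0.025 0; 0 0 0.025 0; 0 0 0.025 0; 0 0 0.02 0; 0 0 0.01 0; 0 0 0 0; 0 0 0 0"

```text
clock: 3.42
tool_pos: [0.5384, -0.1456, 0.0765]
ee_rot: [-2.311, -2.127, -0.001]
ft_force: [-0.3, 0.8, 0.2]
width: 0.0852
```

Run:
```python
from plant import *
from h import *
s=get_state(); 
T=Ro.from_rotvec(s['ee_rot']).as_matrix().T
print(s['clock'],s['tool_pos'],s['ft_force'],T.round(4),np.degrees(np.arctan2(T[0,1],T[0,0])))
```

```text
3.4167 [ 0.53842233 -0.14555316  0.07648756] [-0.30405755  0.76046652  0.23401582] [[ 8.270e-02  9.966e-01  7.000e-04]
 [ 9.966e-01 -8.270e-02  0.000e+00]
 [ 1.000e-04  7.000e-04 -1.000e+00]] 85.25884999720051
```

Centred on the lug; close.

>>> move_arm:
  plan: "0 0 0 0; 0 0 0 0; 0 0 0 0; 0 0 0 0; 0 0 0 0; 0 0 0 0; 0 0 0 0; 0 0 0 0"
  hand: 0

```text
clock: 4.08
tool_pos: [0.5381, -0.1471, 0.0769]
ee_rot: [2.314, 2.124, 0.001]
ft_force: [-1.1, -0.0, 5.3]
width: 0.0216
```

>>> move_arm:
  plan: "0 0 0 0; 0 0 0 0; 0 0 0 0; 0 0 0 0; 0 0 0 0; 0 0 0 0"

```text
clock: 4.58
tool_pos: [0.5381, -0.1471, 0.0769]
ee_rot: [2.314, 2.124, 0.001]
ft_force: [-0.3, 0.6, 6.1]
width: 0.021
```

Run:
```python
from plant import *
from h import *
s=get_state(); 
T=Ro.from_rotvec(s['ee_rot']).as_matrix().T
print(s['clock'],s['tool_pos'],s['ft_force'],s['torque'],s['width'],T.round(4),np.degrees(np.arctan2(T[0,1],T[0,0])))
for n in ("wrist","scene"):
    ci=camera_info(n); p,d=grab_frame(n); np.savez(n[0]+"3.npz",p=p,d=d,**ci); cv2.imwrite(f"pics/{n[0]}3.png",p)
n="s3"; b=lambda p:p[...,2]
for nm,P,Q,h,c in [("riserL",(.4765,-.1945),(.4972,.0551),.06,b),("riserR",(.5857,-.2036),(.6064,.0461),.06,b),
  ("plateL",(.4896,-.1683),(.5128,.0913),.068,b),("plateR",(.5795,-.1763),(.6027,.0833),.068,b)]:
    px,W=edges(n,P,Q,h,c,half=3); print(nm,len(W),yaw(W))
```

```text
4.5833 [ 0.5380582  -0.14707693  0.07690171] [-0.3309024   0.56088718  6.06219832] [0.10222576 0.2642128  0.01348509] 0.021014863789351773 [[ 8.520e-02  9.964e-01  1.000e-04]
 [ 9.964e-01 -8.520e-02  5.000e-04]
 [ 5.000e-04  0.000e+00 -1.000e+00]] 85.1104752721351
riserL 40 (np.float64(85.65929989274957), array([0.07590478, 0.49142401]), np.int64(40), np.float64(0.0003894838220818253))
riserR 22 (np.float64(85.07405938581152), array([0.08618634, 0.60449354]), np.int64(17), np.float64(0.00037723547983194817))
plateL 37 (np.float64(84.70664652142239), array([0.09265019, 0.50401608]), np.int64(34), np.float64(0.00023033260186219127))
plateR 22 (np.float64(85.13192137234526), array([0.08516904, 0.5949212 ]), np.int64(14), np.float64(0.00030251401409093343))
```

View pics/s3.png

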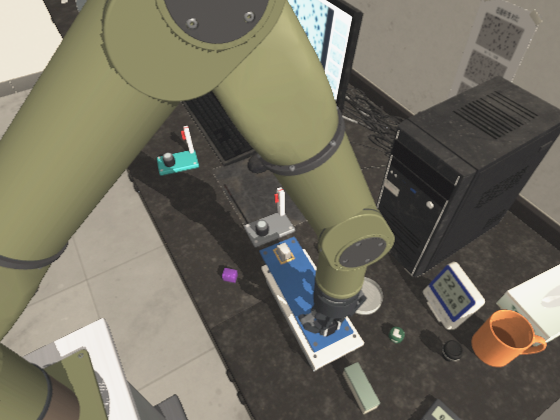

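View pics/w3.png

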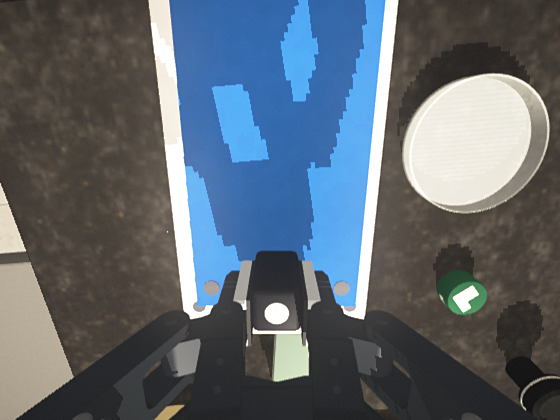

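```bash
cat >> h.py <<'E'
b=lambda p:p[...,2]
def bl(p): return p[...,0]-p[...,2]
def fit_front(n,cx,cy,yw=85.2,half=4):
    e=np.radians(yw-90); ex=np.array([np.cos(e),np.sin(e)])
    c=np.array([cx,cy]); px,W=edges(n,c-.045*ex,c+.045*ex,.068,bl,half=half)
    f=np.polyfit(W[:,0],W[:,1],1); r=W[:,1]-np.polyval(f,W[:,0]); m=np.abs(r)<.001
    f=np.polyfit(W[m,0],W[m,1],1); return np.polyval(f,cx),np.degrees(np.arctan(f[0])),m.sum(),np.std((W[:,1]-np.polyval(f,W[:,0]))[m])
E
python3 - <<'E'
from h import *
for n in ("scene0","s3"): print(n,fit_front(n,.5577,.0885))
for nm,P,Q,h in [("riserL",(.484,-.12),(.494,-.01),.06),("riserR",(.595,-.12),(.604,-.01),.06),
  ("plateL",(.495,-.12),(.505,-.01),.068),("plateR",(.585,-.12),(.595,-.01),.068)]:
    px,X=edges("w3",P,Q,h,b,half=8); print("w",nm,len(X),yaw(X))
E
```

```text
scene0 (np.float64(0.08679171426312335), np.float64(-6.30608051268261), np.int64(4), np.float64(5.5019611774302166e-05))
s3 (np.float64(0.08679805120689213), np.float64(-5.906480778687557), np.int64(9), np.float64(0.00021241673795334228))
w riserL 40 (np.float64(85.08937447189477), array([0.08591706, 0.49553283]), np.int64(40), np.float64(9.00061945984287e-05))
w riserR 35 (np.float64(85.14571106246423), array([0.08492662, 0.60483328]), np.int64(35), np.float64(5.671723650320196e-05))
w plateL 39 (np.float64(85.0896571949066), array([0.08591209, 0.50700218]), np.int64(39), np.float64(8.833497971844665e-05))
w plateR 35 (np.float64(84.79947425937281), array([0.09101638, 0.59684734]), np.int64(35), np.float64(5.801981716597166e-05))
```

>>> move_arm:
  plan: "0.002 0 0 0; 0.004 0 0 0; 0.006 0 0 0; 0.006 0 0 0; 0.006 0 0 0; 0.006 0 0 0; 0.006 0 0 0; 0.006 0 0 0"

```text
clock: 5.35
tool_pos: [0.5417, -0.1085, 0.0769]
ee_rot: [2.314, 2.119, -0.003]
ft_force: [-0.3, -7.2, 4.1]
width: 0.021
```

>>> move_arm:
  plan: "0.006 0 0 0; 0.006 0 0 0; 0.006 0 0 0; 0.006 0 0 0; 0.006 0 0 0; 0.006 0 0 0; 0.006 0 0 0; 0.006 0 0 0"

```text
clock: 6.02
tool_pos: [0.5459, -0.0607, 0.077]
ee_rot: [2.314, 2.119, -0.003]
ft_force: [0.1, -7.2, 6.0]
width: 0.0212
```

>>> move_arm:
  plan: "0.006 0 0 0; 0.005 0 0 0; 0.003 0 0 0; 0.002 0 0 0; 0 0 0 0; 0 0 0 0; 0 0 0 0; 0 0 0 0"

```text
clock: 6.68
tool_pos: [0.5473, -0.0444, 0.077]
ee_rot: [2.314, 2.12, -0.002]
ft_force: [-0.4, -5.9, 6.0]
width: 0.0211
```

```bash
cat > st.py <<'E'
from plant import *
from h import *
import sys
k=sys.argv[1]
s=get_state(); 
T=Ro.from_rotvec(s['ee_rot']).as_matrix().T
print(s['clock'],s['tool_pos'],s['ft_force'].round(2),s['torque'].round(3),s['width'],T.round(4),np.degrees(np.arctan2(T[0,1],T[0,0])))
for n in ("wrist","scene","side"):
    ci=camera_info(n); p,d=grab_frame(n); f=n[:2]+k; np.savez(f+".npz",p=p,d=d,**ci); cv2.imwrite(f"pics/{f}.png",p)
p=cv2.imread(f"pics/sc{k}.png")[170:270,230:350]; q=cv2.imread(f"pics/si{k}.png")[170:270,220:340]
cv2.imwrite(f"pics/z{k}.png",np.hstack([cv2.resize(i,None,fx=3.3,fy=5,interpolation=cv2.INTER_NEAREST) for i in(p,q)]))
E
python3 st.py 4
```

```text
6.6833 [ 0.54733333 -0.04437085  0.07697174] [-0.42 -5.85  6.02] [-0.95   0.231  0.059] 0.021133450081192617 [[ 0.0873  0.9962 -0.0031]
 [ 0.9962 -0.0873  0.0016]
 [ 0.0013 -0.0033 -1.    ]] 84.99328803231536
```

View pics/z4.png

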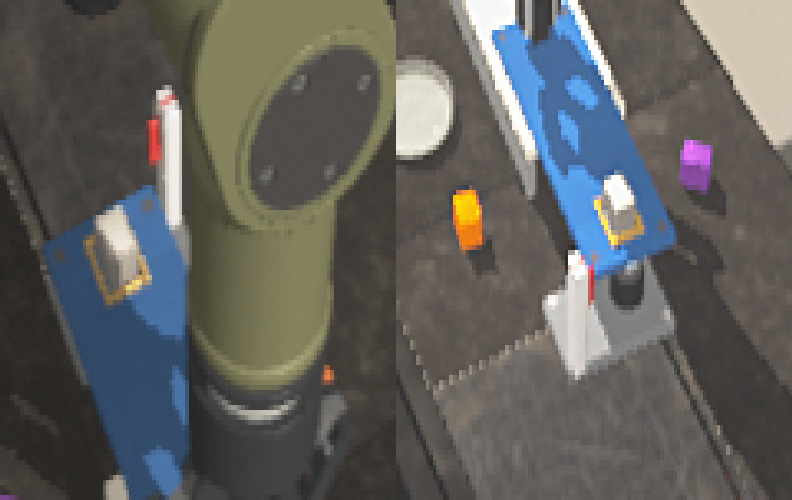

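View pics/wr4.png

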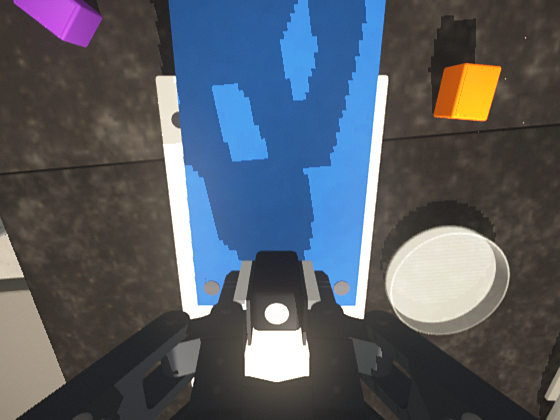

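```bash
cat > ms.py <<'E'
from h import *
import sys
k=sys.argv[1]; cy=float(sys.argv[2])
e=np.radians(-4.85); ex=np.array([np.cos(e),np.sin(e)]); ey=np.array([-ex[1],ex[0]])
for n in ("sc"+k,"si"+k):
    p,d,W=world(n); M=np.array([.6213,.2028]); c0=M-.054*ex
    c=c0+(cy)*ey
    for a,bb in ((-.042,-.012),(-.042,.04)):
        px,X=edges(n,c+a*ex,c+bb*ex,.068,bl,k=40,half=5)
        if len(X)<3: continue
        r=(X[:,:2]-M); along=r@ey; lat=r@ex
        f=np.polyfit(lat,along,1); rr=along-np.polyval(f,lat); m=np.abs(rr-np.median(rr))<.0012; f=np.polyfit(lat[m],along[m],1)
        print(n,"front rel mark along: mid(-54) %.4f near %.4f slope %.4f n%d/%d sd%.5f"%(np.polyval(f,-.054),np.polyval(f,-.009),f[0],m.sum(),len(m),np.std(rr[m])))
    hsv=cv2.cvtColor(p,cv2.COLOR_BGR2HSV); H,S,V=[hsv[...,i].astype(int) for i in range(3)]
    m=((H<8)|(H>172))&(S>150)&(V>140)&(np.abs(W[...,0]-.625)<.01)&(np.abs(W[...,1]-.203)<.02)&(d>0)&(W[...,2]<.09)&(W[...,2]>.055)
    print(n,"red along",np.median((W[m][:,:2]-M)@ey).round(4),m.sum())
    # plate depth points: front extent
    m=(H>95)&(H<125)&(S>110)&(d>0)&(W[...,2]>.05)&(W[...,2]<.085)
    r=(W[m][:,:2]-M); al=r@ey; la=r@ex
    print("  blue depth max along pct99",np.percentile(al[al<.02],[97,99,99.7]).round(4),"z: front",np.median(W[m][:,2][(al>-.03)&(al<-.004)]).round(4),"rear",np.median(W[m][:,2][(al>-.15)&(al<-.1)]).round(4))
E
python3 ms.py 4 -.016
```

```text
sc4 front rel mark along: mid(-54) -0.0180 near -0.0184 slope -0.0088 n40/40 sd0.00042
sc4 front rel mark along: mid(-54) -0.0178 near -0.0178 slope 0.0000 n20/39 sd0.00053
sc4 red along -0.0012 20
  blue depth max along pct99 [-0.027  -0.0212 -0.0189] z: front 0.0676 rear 0.0678
si4 front rel mark along: mid(-54) -0.0089 near -0.0093 slope -0.0086 n36/40 sd0.00045
si4 front rel mark along: mid(-54) -0.0267 near -0.0369 slope -0.2282 n6/40 sd0.00040
si4 red along 0.0005 5
  blue depth max along pct99 [-0.0169 -0.0147 -0.0132] z: front 0.0691 rear 0.0702
```

```bash
cp scene0.npz sc0.npz; cp s3.npz sc3.npz; cp side0.npz si0.npz; cp side0.npz si3.npz; for k in 0 3; do python3 ms.py $k -.119; done
python3 - <<'E'
from h import *
p,d,z,R,t=cam("si4"); print("side cam",-R.T@t)
p,d,z,R,t=cam("sc4"); print("scene cam",-R.T@t)
E
```

```text
sc0 front rel mark along: mid(-54) -0.1199 near -0.1198 slope 0.0018 n38/40 sd0.00048
sc0 front rel mark along: mid(-54) -0.1204 near -0.1208 slope -0.0080 n15/40 sd0.00031
sc0 red along -0.0013 22
  blue depth max along pct99 [-0.1327 -0.1237 -0.1213] z: front nan rear 0.0678
si0 front rel mark along: mid(-54) -0.1062 near -0.0887 slope 0.3874 n11/40 sd0.00060
si0 front rel mark along: mid(-54) -0.1326 near -0.1313 slope 0.0306 n16/40 sd0.00047
si0 red along 0.0011 5
  blue depth max along pct99 [-0.1201 -0.1177 -0.1161] z: front nan rear 0.0697
sc3 front rel mark along: mid(-54) -0.1201 near -0.1201 slope 0.0010 n40/40 sd0.00031
sc3 front rel mark along: mid(-54) -0.1201 near -0.1201 slope 0.0007 n23/40 sd0.00037
sc3 red along -0.0014 22
  blue depth max along pct99 [-0.1278 -0.1231 -0.1211] z: front nan rear 0.0678
si3 front rel mark along: mid(-54) -0.1062 near -0.0887 slope 0.3874 n11/40 sd0.00060
si3 front rel mark along: mid(-54) -0.1326 near -0.1313 slope 0.0306 n16/40 sd0.00047
si3 red along 0.0011 5
  blue depth max along pct99 [-0.1201 -0.1177 -0.1161] z: front nan rear 0.0697
side cam [1.10128721 1.00421585 1.04877395]
scene cam [ 0.30006277 -0.37485839  0.82808889]
  return _methods._mean(a, axis=axis, dtype=dtype,
  ret = ret.dtype.type(ret / rcount)
  return _methods._mean(a, axis=axis, dtype=dtype,
  ret = ret.dtype.type(ret / rcount)
```

>>> move_arm:
  plan: "0.002 0 0 0; 0.004 0 0 0; 0.004 0 0 0; 0.003 0 0 0; 0.002 0 0 0; 0 0 0 0; 0 0 0 0; 0 0 0 0"

```text
clock: 7.5
tool_pos: [0.5487, -0.0298, 0.0771]
ee_rot: [2.314, 2.119, -0.002]
ft_force: [-1.2, -5.7, 6.9]
width: 0.0215
```

```bash
python3 st.py 5; python3 ms.py 5 -.002
```

```text
7.5 [ 0.548694   -0.02979755  0.07707942] [-1.21 -5.68  6.94] [-1.129  0.283  0.075] 0.02154311337541083 [[ 0.0876  0.9962 -0.0036]
 [ 0.9962 -0.0876  0.0019]
 [ 0.0015 -0.0037 -1.    ]] 84.9764521906871
sc5 front rel mark along: mid(-54) -0.0044 near -0.0058 slope -0.0315 n40/40 sd0.00043
sc5 front rel mark along: mid(-54) -0.0036 near -0.0034 slope 0.0039 n20/38 sd0.00050
sc5 red along -0.0014 21
  blue depth max along pct99 [-0.0134 -0.0067 -0.0037] z: front 0.0676 rear 0.0677
si5 front rel mark along: mid(-54) 0.0054 near 0.0038 slope -0.0344 n31/40 sd0.00042
si5 front rel mark along: mid(-54) -0.0141 near -0.0158 slope -0.0375 n7/40 sd0.00048
si5 red along 0.0007 7
  blue depth max along pct99 [-0.0026 -0.0005  0.0004] z: front 0.0697 rear 0.0705
```

View pics/z5.png

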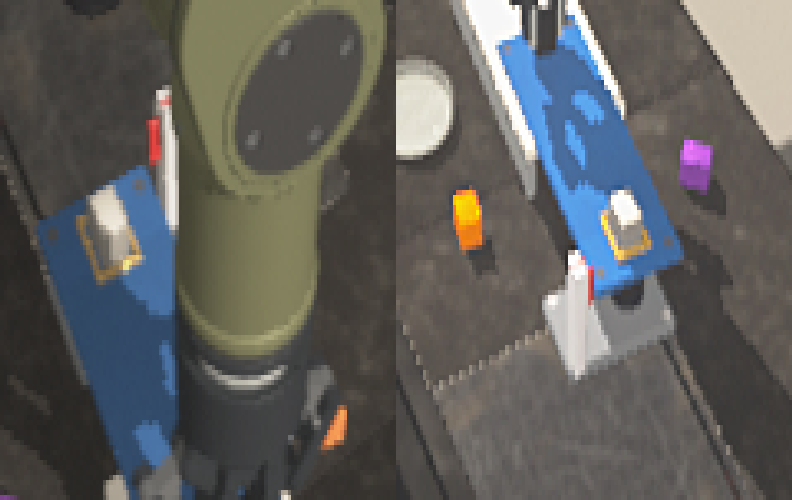

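```bash
cp w3.npz wr3.npz
python3 - <<'E'
from h import *
e=np.radians(-4.85); ex=np.array([np.cos(e),np.sin(e)]); ey=np.array([-ex[1],ex[0]]); M=np.array([.6213,.2028]); C=M-.054*ex
def meas(n,al,l0,l1,h,ch,half):
    px,X=edges(n,C+al*ey+l0*ex,C+al*ey+l1*ex,h,ch,k=25,half=half)
    if len(X)<3: return None
    r=(X[:,:2]-M)@ey; md=np.median(r); m=np.abs(r-md)<.0015; return r[m].mean().round(4),m.sum(),r[m].std().round(5)
for n,al in (("wr3",-.380),("wr4",-.2775),("wr5",-.2625)):
    for l0,l1 in ((-.042,-.034),(.034,.042)): print(n,"tail",meas(n,al,l0,l1,.068,b,7))
    p,d,W=world(n); r=(W[...,:2]-M)@ey; la=(W[...,:2]-M)@ex+.054
    m=(d>0)&(np.abs(la)<.04)&(np.abs(la)>.03)&(W[...,2]>.05); print("  plate z",np.median(W[...,2][m&(p[...,0]>1.5*p[...,2].astype(int))]))
for n in ("wr4","wr5","w1"):
    for l0,l1 in ((-.053,-.047),(.047,.053)): print(n,"riserfront",meas(n,-.156,l0,l1,.06,b,9))
print("w1 front top",)
for c,r in ((250,262.1),(295,262.35)): print((ray("w1",[[c,r]],.068)[0,:2]-M)@ey)
cv2.imwrite("pics/wr5z.png",cv2.resize(cam("wr5")[0][60:320,140:400],None,fx=2.2,fy=2.2,interpolation=cv2.INTER_NEAREST))
a=cam("sc5")[0][185:250,235:290]; c=cam("si5")[0][215:240,268:310]
cv2.imwrite("pics/sc5z.png",cv2.resize(a,None,fx=9,fy=9,interpolation=cv2.INTER_NEAREST))
cv2.imwrite("pics/si5z.png",cv2.resize(c,None,fx=18,fy=18,interpolation=cv2.INTER_NEAREST))
E
```

```text
wr3 tail (np.float64(-0.3787), np.int64(16), np.float64(0.00063))
wr3 tail (np.float64(-0.379), np.int64(15), np.float64(0.00076))
  plate z 0.06735995174768876
wr4 tail (np.float64(-0.2753), np.int64(21), np.float64(4e-05))
wr4 tail (np.float64(-0.2763), np.int64(9), np.float64(0.00062))
  plate z 0.06736672455256267
wr5 tail (np.float64(-0.2612), np.int64(24), np.float64(0.0))
wr5 tail (np.float64(-0.2615), np.int64(11), np.float64(0.00043))
  plate z 0.06736932422452288
wr4 riserfront (np.float64(-0.1556), np.int64(25), np.float64(5e-05))
wr4 riserfront (np.float64(-0.1557), np.int64(16), np.float64(0.00015))
wr5 riserfront (np.float64(-0.1552), np.int64(25), np.float64(6e-05))
wr5 riserfront (np.float64(-0.1555), np.int64(16), np.float64(0.00046))
w1 riserfront (np.float64(-0.1479), np.int64(25), np.float64(0.00012))
w1 riserfront (np.float64(-0.1477), np.int64(21), np.float64(0.00036))
w1 front top
-0.11826034975167231
-0.11872491152295504
```

View pics/sc5z.png

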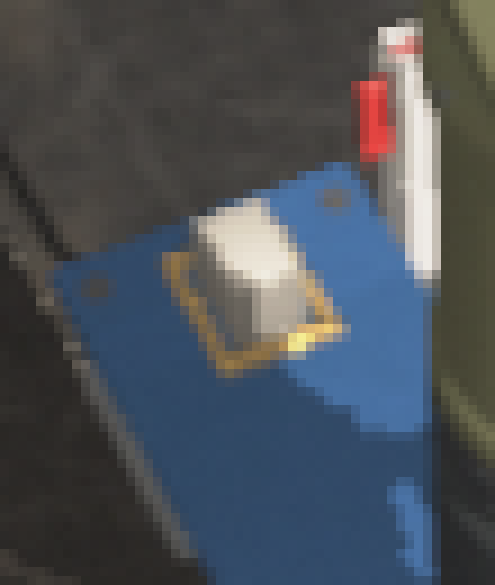

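View pics/si5z.png

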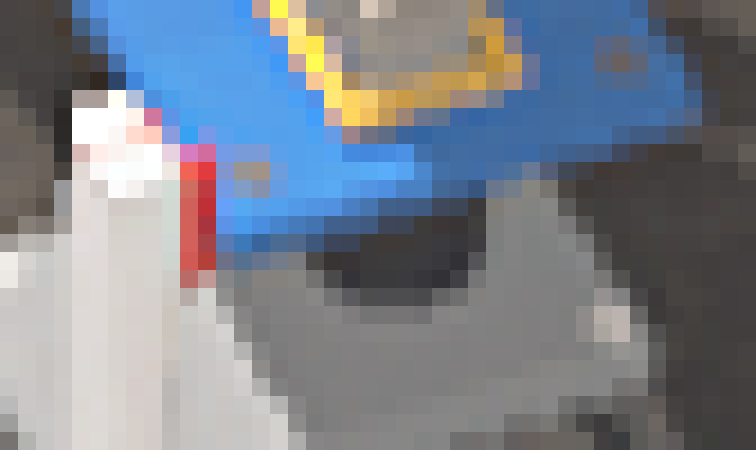

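View pics/wr5z.png

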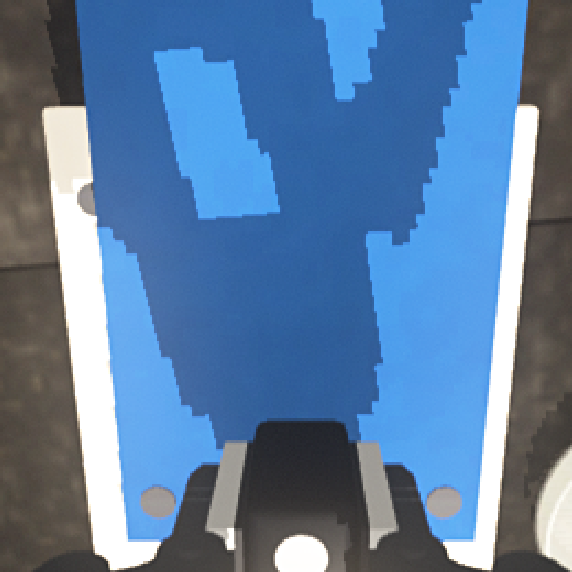

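Run:
```python
from h import *
e=np.radians(-4.85); ex=np.array([np.cos(e),np.sin(e)]); ey=np.array([-ex[1],ex[0]]); M=np.array([.6213,.2028])
f=lambda n,uv,h:((ray(n,[uv],h)[0,:2]-M)@np.c_[ex,ey]).round(4)
# scene blade: top front inner corner; pixel-edge coords minus .5
print("scene topcorner", [f("sc5",(235+357/9-.5,185+82/9-.5),h) for h in (.091,.0925,.094)])
print("wrist blade top: inner-front, inner-back",f("w1",(300+262/10-.5,125+332/10-.5),.0925),f("w1",(300+258/10-.5,125+290/10-.5),.0925))
print("wrist post red line mid",f("w1",(300+47-.5,125+32.5-.5),.102))
for n in("scene0","sc5"):
    p,d,z,R,t=cam(n); cv2.imwrite(f"pics/{n}m.png",cv2.resize(p[180:225,262:300],None,fx=14,fy=13,interpolation=cv2.INTER_NEAREST))
# viewer lens/ base in both: lens top circle z=.045
p,d,W=world("w1"); m=(d>0)&(W[...,2]>.04)&(W[...,2]<.05)&(np.abs(W[...,1]-.17)<.05)&(np.abs(W[...,0]-.56)<.04)
c=cv2.fitEllipse(max(cv2.findContours(m.astype(np.uint8),0,1)[0],key=len)); print("lens w1",c,f("w1",c[0],.045))
p,d,W=world("scene0"); m=(d>0)&(W[...,2]>.0425)&(W[...,2]<.05)&(np.abs(W[...,1]-.17)<.05)&(np.abs(W[...,0]-.56)<.04)
c=cv2.fitEllipse(max(cv2.findContours(m.astype(np.uint8),0,1)[0],key=len)); print("lens sc",c,f("sc0",c[0],.045))
```

```text
scene topcorner [array([-0.0006,  0.0026]), array([-0.0012,  0.0013]), array([-0.0017,  0.0001])]
wrist blade top: inner-front, inner-back [-0.0002 -0.0021] [-0.0008  0.0016]
wrist post red line mid [ 0.0162 -0.0001]
lens w1 ((267.451416015625, 180.94491577148438), (24.69655418395996, 24.997577667236328), 108.17353820800781) [-0.0539 -0.0338]
lens sc ((260.9324951171875, 223.80795288085938), (8.210545539855957, 10.327425956726074), 81.633544921875) [-0.0567 -0.0363]
```

View pics/scene0m.png

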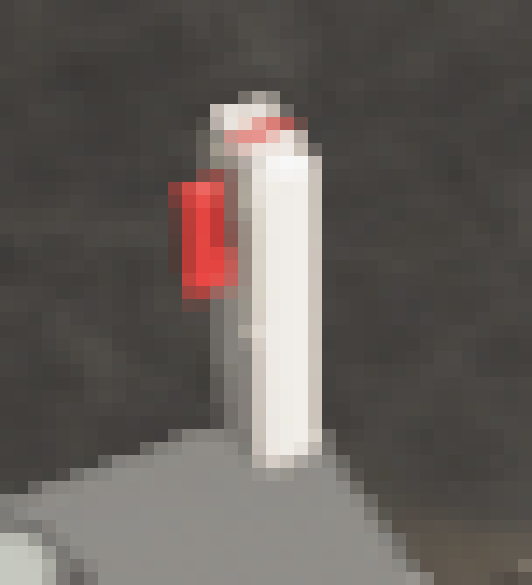

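>>> move_arm:
  plan: "0.001 0 0 0; 0.001 0 0 0; 0 0 0 0; 0 0 0 0; 0 0 0 0; 0 0 0 0"

```text
clock: 8.15
tool_pos: [0.5487, -0.0289, 0.0772]
ee_rot: [2.314, 2.118, -0.003]
ft_force: [-0.0, -7.7, 7.3]
width: 0.0212
```

```bash
python3 st.py 6; python3 ms.py 6 0
python3 - <<'E'
from h import *
e=np.radians(-4.85); ex=np.array([np.cos(e),np.sin(e)]); ey=np.array([-ex[1],ex[0]]); M=np.array([.6213,.2028]); C=M-.054*ex
for l0,l1 in ((-.042,-.034),(.034,.042)):
    px,X=edges("wr6",C-.2600*ey+l0*ex,C-.2600*ey+l1*ex,.068,b,k=25,half=5); print("tail",np.median((X[:,:2]-M)@ey))
for nm,P,Q,h in [("riserL",(.488,-.06),(.497,.03),.06),("riserR",(.600,-.06),(.607,.03),.06),
  ("plateL",(.5015,-.06),(.509,.03),.068),("plateR",(.591,-.06),(.599,.03),.068)]:
    px,X=edges("wr6",P,Q,h,b,half=8); print("w",nm,len(X),yaw(X))
cv2.imwrite("pics/si6z.png",cv2.resize(cam("si6")[0][180:250,240:340],None,fx=8,fy=8,interpolation=cv2.INTER_CUBIC))
E
```

```text
8.15 [ 0.54874154 -0.02891929  0.07719332] [-0.   -7.74  7.31] [-1.596  0.309  0.046] 0.02122784295738136 [[ 0.0886  0.9961 -0.0047]
 [ 0.9961 -0.0886  0.0019]
 [ 0.0015 -0.0049 -1.    ]] 84.91711028668472
sc6 front rel mark along: mid(-54) -0.0031 near -0.0038 slope -0.0152 n40/40 sd0.00041
sc6 front rel mark along: mid(-54) -0.0027 near -0.0027 slope 0.0001 n20/34 sd0.00044
sc6 red along -0.0013 21
  blue depth max along pct99 [-0.0122 -0.0054 -0.0034] z: front 0.0672 rear 0.0678
si6 front rel mark along: mid(-54) 0.0072 near 0.0071 slope -0.0017 n17/40 sd0.00064
si6 front rel mark along: mid(-54) -0.0135 near -0.0148 slope -0.0294 n13/40 sd0.00048
si6 red along 0.0019 7
  blue depth max along pct99 [-0.0016  0.0001  0.0015] z: front 0.07 rear 0.0701
tail -0.2601660392774787
tail -0.26066478670538706
w riserL 40 (np.float64(85.15129413008219), array([0.08482848, 0.49531507]), np.int64(40), np.float64(8.144876652173694e-05))
w riserR 40 (np.float64(85.17437850556557), array([0.0844227 , 0.60475447]), np.int64(40), np.float64(6.172635338699795e-05))
w plateL 38 (np.float64(84.827792998502), array([0.09051805, 0.50740085]), np.int64(38), np.float64(0.00011117205860277708))
w plateR 40 (np.float64(84.72050114173193), array([0.09240632, 0.59691221]), np.int64(40), np.float64(5.9429655750414584e-05))
```

View pics/si6z.png

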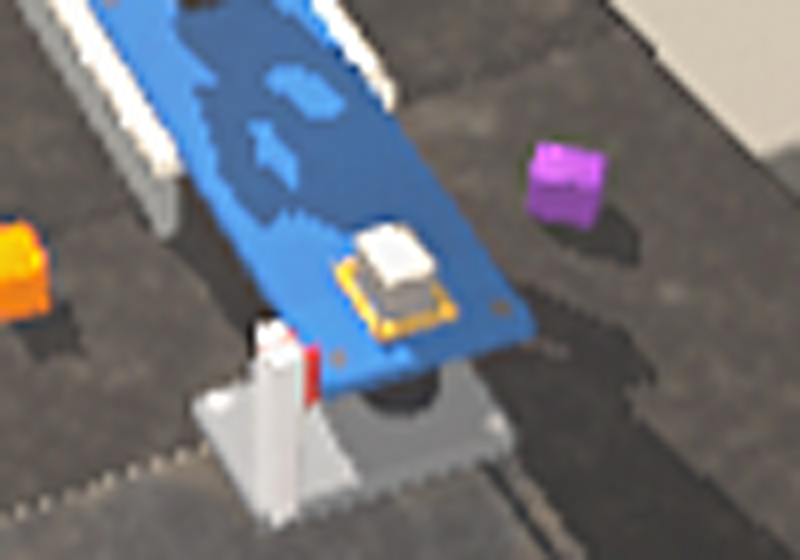

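View pics/sc6.png

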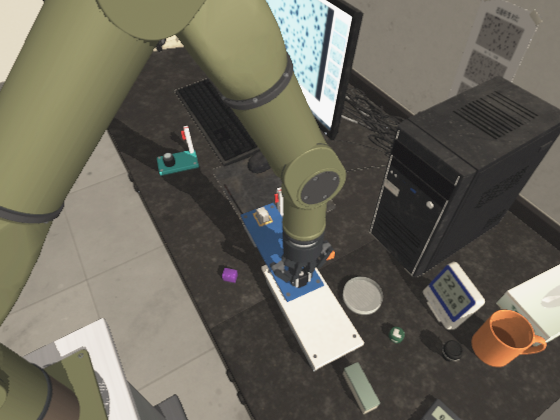

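>>> move_arm:
  plan: "0 0 0 0; 0 0 0 0; 0 0 0 0; 0 0 0 0; 0 0 0 0; 0 0 0 0; 0 0 0 0; 0 0 0 0"

```text
clock: 8.97
tool_pos: [0.5487, -0.0289, 0.0772]
ee_rot: [2.314, 2.118, -0.003]
ft_force: [-1.1, -8.5, 7.1]
width: 0.0213
```

```bash
python3 st.py 7; python3 ms.py 7 0
python3 - <<'E'
from h import *
e=np.radians(-4.85); ex=np.array([np.cos(e),np.sin(e)]); ey=np.array([-ex[1],ex[0]]); M=np.array([.6213,.2028]); C=M-.054*ex
for l0,l1 in ((-.042,-.034),(.034,.042)):
    px,X=edges("wr7",C-.2600*ey+l0*ex,C-.2600*ey+l1*ex,.068,b,k=25,half=5); print("tail",np.median((X[:,:2]-M)@ey))
E
```

```text
8.9667 [ 0.54874987 -0.02889912  0.07720045] [-1.08 -8.55  7.14] [-1.526  0.31   0.066] 0.021339166984481878 [[ 0.0885  0.9961 -0.0047]
 [ 0.9961 -0.0885  0.0019]
 [ 0.0015 -0.0049 -1.    ]] 84.92138900857616
sc7 front rel mark along: mid(-54) -0.0031 near -0.0037 slope -0.0129 n40/40 sd0.00038
sc7 front rel mark along: mid(-54) -0.0027 near -0.0028 slope -0.0007 n21/34 sd0.00046
sc7 red along -0.001 22
  blue depth max along pct99 [-0.0117 -0.0051 -0.0034] z: front 0.067 rear 0.0676
si7 front rel mark along: mid(-54) 0.0072 near 0.0071 slope -0.0017 n34/40 sd0.00069
si7 front rel mark along: mid(-54) -0.0135 near -0.0143 slope -0.0192 n12/40 sd0.00051
si7 red along 0.0006 7
  blue depth max along pct99 [-0.0014  0.0004  0.0017] z: front 0.0696 rear 0.0699
tail -0.26016603773667574
tail -0.2606647802022027
```

>>> move_arm:
  plan: "0.0005 0 0 0; 0.0005 0 0 0; 0 0 0 0; 0 0 0 0; 0 0 0 0; 0 0 0 0; 0 0 0 0; 0 0 0 0"

```text
clock: 9.78
tool_pos: [0.5488, -0.028, 0.0772]
ee_rot: [2.314, 2.118, -0.004]
ft_force: [-1.0, -8.2, 7.5]
width: 0.0212
```

```bash
python3 st.py 8; python3 ms.py 8 0
python3 - <<'E'
from h import *
e=np.radians(-4.85); ex=np.array([np.cos(e),np.sin(e)]); ey=np.array([-ex[1],ex[0]]); M=np.array([.6213,.2028]); C=M-.054*ex
for l0,l1 in ((-.042,-.034),(.034,.042)):
    px,X=edges("wr8",C-.2600*ey+l0*ex,C-.2600*ey+l1*ex,.0676,b,k=25,half=5); print("tail",np.median((X[:,:2]-M)@ey))
E
```

```text
9.7833 [ 0.5487837  -0.02803651  0.07720771] [-1.04 -8.17  7.48] [-1.581  0.332  0.078] 0.021164782120214245 [[ 0.0886  0.9961 -0.0049]
 [ 0.9961 -0.0886  0.0018]
 [ 0.0014 -0.005  -1.    ]] 84.91590481840834
sc8 front rel mark along: mid(-54) -0.0020 near -0.0020 slope 0.0008 n39/40 sd0.00039
sc8 front rel mark along: mid(-54) -0.0018 near -0.0015 slope 0.0060 n21/38 sd0.00045
sc8 red along -0.001 21
  blue depth max along pct99 [-0.0098 -0.0047 -0.0029] z: front 0.0673 rear 0.0677
si8 front rel mark along: mid(-54) 0.0108 near 0.0162 slope 0.1210 n13/40 sd0.00070
si8 front rel mark along: mid(-54) -0.0123 near -0.0132 slope -0.0214 n10/40 sd0.00046
si8 red along 0.0014 7
  blue depth max along pct99 [-0.0012  0.0007  0.0017] z: front 0.0693 rear 0.0701
tail -0.25966658602897114
tail -0.26000000000000006
```

View pics/z8.png

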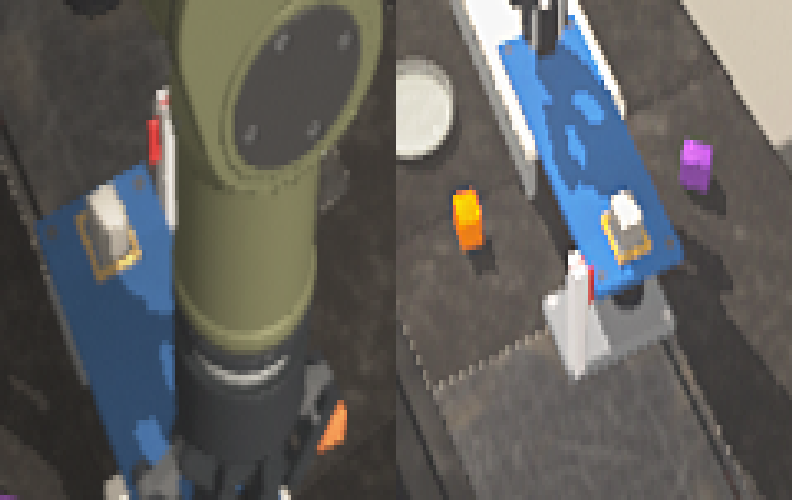

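```bash
python3 -c "
from plant import *
job_done(); s=get_state(); print(s['clock'],s['tool_pos'],s['width'])"
```

```text
the job is handed in; nothing more can be done
the job is handed in; nothing more can be done
```

I gripped the lug, slid the plate about 120 mm straight out along the riser without lifting it, and handed in at about 9.8 s, still holding it.

**Last checks before hand-in:**
- **Flush with the mark:** the wrist camera (tail edge plus the 260 mm plate length) put the front edge at the mark within about 0.3 mm. The scene camera read about 2 mm short, or roughly 0.5 mm short after allowing for the −1.5 mm offset I estimated for it. The side camera's edge fit was unreliable on the last frame; on the one before the final 1 mm nudge it worked out to about 1 mm past after correction. The cameras therefore disagree by a millimetre or two.
- **Level:** the plate's front and tail heights agreed to within about 0.5 mm in the scene camera. The gripper leaned about 0.3° under the load.
- **Straight:** the plate was about 0.35–0.4° off the riser's direction when last measured, just before the final 1 mm nudge.
- **Coupon:** it was still in its brass seat in the last pictures.
- **Steady:** a 0.7 s hold just before the final nudge showed no creep. Outside forces stayed under about 12 N.
- **Other things:** the dish, specimen and slide box looked untouched in the pictures. I did not measure their positions again.

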